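# Park four probe positioners on their colour-coded pads

## Robot

A 6-joint arm with a two-finger parallel gripper is mounted at the origin on the work surface. World frame = base frame: x ahead of the robot, y to its left, z up, the work surface at z = 0. Lengths are in m, angles in rad, forces in N, time in s.
With the tool pointing down it reaches from about 0.275 to 0.725 m from the base axis. Payload 5.6 kg.
Tool frame: the origin (TCP) lies on the centre line of the jaws, within the pads' length; the fingertips stand 25 mm ahead of it and the grasp point (between the pads) lies 6 mm ahead of it; z points along the fingers, y is the line along which they close (so a half turn about z gives the same grasp; the last joint's range is limited). The gripper opens to 85 mm and grips with 20 to 120 N. Pads are 22 mm wide; open, the fingers measure 114 mm over their backs; the gripper's body (76 mm by 85 mm) begins 54 mm behind the grasp point. The pads swing forward as they close: fully open they stand 13 mm farther back than shut.
Start: joints at [-0.836, 0.255, 0.108, 0, -1.424, -0.285], TCP at [0.239, -0.495, 0.256] pointing down, gripper open.
Joint ranges: [-2.95, 2.95], [-1.21, 1.97], [-1.09, 1.5], [-2.87, 1.71], [-2.94, -0.07], [-3.05, 3.05]. Speed limits (rad/s): [2.57, 2.57, 3.14, 3.14, 3.14, 3.14].

## Interface

Orientations are given as a rotation vector (axis times angle).
In Python, from station import bot gives the robot as it stands. The module is installed in compiled form; this text tells all that it offers.
- The arm moves only by the shell command python3 -m jog 'ROWS'. ROWS is JSON, a list of rows, each a list of 7 numbers: the closure in counts, from 0 (fully open) to 255 (shut), then the shift along the tool's x, y, z in cm, then the turn, a rotation vector about the tool's x, y, z in degrees. In form: [[jaw, dx, dy, dz, ax, ay, az], ...]. A call has exactly 10 rows; each row shifts and turns the commanded pose from where the row before left it, along the tool's axes as they then stand; what a row does not reach is not made up. A row lasts 1/10 s, in which the tool goes at most 50 mm and 8.59 degrees, less where a joint would pass 70% of its speed; a pose out of reach is approached as far as the arm can. A call is refused whole if a number of a shift passes 5 or a number of a turn 8.59, either way. A call with a gripper value outside its range is refused whole. The fingers move at their own pace and stop on an object; the grip force is fixed at half the most. Time passes only in rows, so rows that do not move let the fingers close, or fill a call up. It gives the time, the measured TCP pose, the force, the opening and the grip force at its end, in the units of the state.
- bot.observe(): the state, without advancing time (a new reading comes with each control period).
- bot.read_camera(name): name is "scene" or "top"; returns (picture, depth): 384x512x3 uint8, blue, green, red; 384x512 float32, m along the optical axis (not along the pixel's ray), 0 where there is no reading.
- bot.camera_params(name): a dict with "mtx" (3x3 intrinsics, pixels), "dist" ([k1, k2, p1, p2, k3] as OpenCV has them; the pictures are not rectified), "position" and "attitude" of the camera in the world. Camera axes: x right, y down, z forward; pixel columns grow to the right and rows downward; lengths in m; the calibration is good to about 2 mm. A picture is of the moment at which its call begins. camera_params takes no time and is no camera call.
- bot.finish_job(): hands the job in; it is judged then, once.
The state is a dict: "time_s": time; "joint_pos": joint angles; "joint_vel": joint speeds; "joint_torque": joint torques, N m; "ee_pos": TCP position; "ee_rot": TCP orientation; "ft_force": force on the tool from outside, world axes, zero at the start; "moment": the same for the moment, N m; "gripper_width": finger opening in m; "grasp_force": force on a finger pad.
Only numpy, scipy, OpenCV 4.12 (cv2) and the standard library are available. Lean on these libraries where they do the work, as an engineer would, in place of code of your own. Each camera call takes 0.05 s, during which the arm holds its last target. There are 200 camera calls.

## Task

Park each of the four micropositioners on the pad of its own colour: base squarely on the white outline, probe arm pointing the way of the pad's arrow. Keep the positioners upright while you carry them, and leave the wafer carrier and the bottle where they are.

Things in the scene. Friction and masses are not known exactly. Their poses are not given: they have to be found in the camera images.
- positioner_red: Loose positioner, red top, 0.35 kg. Base 60 (x) x 44 (y) x 14 mm high; above it, centred, a block 40 (x) x 36 (y), 14 to 62 mm above the underside: grip it across y. Knobs: top middle (up to 76), rear (18 long). Thin probe arm in front to 48 past the base, 31 to 53 up. Origin: middle of the base's front lower edge (base and block centre at x = -30). x forward along the arm, z up.
- pad_red: Fixed red pad on the table, 80 (x) x 72 (y) x 4 mm thick, x from -70 to +10, with a white outline (64 x 48 mm inside) for a base and a white arrow inside it. Origin: at the underside, on the centre line, where the front edge of a parked base comes (middle of pad and outline at x = -30). x the way the arrow points, z up; top face at z = +4 mm.
- positioner_yellow: Loose positioner, yellow top, 0.35 kg. Base 60 (x) x 44 (y) x 14 mm high; above it, centred, a block 40 (x) x 36 (y), 14 to 62 mm above the underside: grip it across y. Knobs: top middle (up to 76), rear (18 long). Thin probe arm in front to 48 past the base, 31 to 53 up. Origin: middle of the base's front lower edge (base and block centre at x = -30). x forward along the arm, z up.
- pad_yellow: Fixed yellow pad on the table, 80 (x) x 72 (y) x 4 mm thick, x from -70 to +10, with a white outline (64 x 48 mm inside) for a base and a white arrow inside it. Origin: at the underside, on the centre line, where the front edge of a parked base comes (middle of pad and outline at x = -30). x the way the arrow points, z up; top face at z = +4 mm.
- positioner_green: Loose positioner, green top, 0.35 kg. Base 60 (x) x 44 (y) x 14 mm high; above it, centred, a block 40 (x) x 36 (y), 14 to 62 mm above the underside: grip it across y. Knobs: top middle (up to 76), rear (18 long). Thin probe arm in front to 48 past the base, 31 to 53 up. Origin: middle of the base's front lower edge (base and block centre at x = -30). x forward along the arm, z up.
- pad_green: Fixed green pad on the table, 80 (x) x 72 (y) x 4 mm thick, x from -70 to +10, with a white outline (64 x 48 mm inside) for a base and a white arrow inside it. Origin: at the underside, on the centre line, where the front edge of a parked base comes (middle of pad and outline at x = -30). x the way the arrow points, z up; top face at z = +4 mm.
- positioner_blue: Loose positioner, blue top, 0.35 kg. Base 60 (x) x 44 (y) x 14 mm high; above it, centred, a block 40 (x) x 36 (y), 14 to 62 mm above the underside: grip it across y. Knobs: top middle (up to 76), rear (18 long). Thin probe arm in front to 48 past the base, 31 to 53 up. Origin: middle of the base's front lower edge (base and block centre at x = -30). x forward along the arm, z up.
- pad_blue: Fixed blue pad on the table, 80 (x) x 72 (y) x 4 mm thick, x from -70 to +10, with a white outline (64 x 48 mm inside) for a base and a white arrow inside it. Origin: at the underside, on the centre line, where the front edge of a parked base comes (middle of pad and outline at x = -30). x the way the arrow points, z up; top face at z = +4 mm.
- carrier: Bystander: loose round grey wafer carrier with a clear cover, 110 mm dia, 22 mm high, on the table to the robot's right. Origin: centre of its underside.
- bottle: Bystander: loose white bottle with a blue cap, 56 mm dia, 110 mm high, standing on the table to the robot's left. Origin: centre of its underside.
Not all that is in view belongs to the job. There is more than one size of the pad_red; the job needs the smallest.

How it is judged:
At the end, for the whole second after the job is handed in: Every positioner stands at rest and level (within 0.06 rad), its base flat on the pad of its own colour, its origin within 12 mm (horizontally) of the pad's origin and its x axis within 0.2 rad of the pad's; wafer carrier and bottle are within 20 mm of where they started (horizontal distance between positioner_red and pad_red below 0.012 m and angle between the x axis of positioner_red and the x axis of pad_red, either way round below 0.2 rad and z of positioner_red in the frame of pad_red between 0.0025 and 0.0065 m and angle between each of positioner_red, positioner_yellow, positioner_green, positioner_blue's own z axis and vertical below 0.06 rad and linear speed of each of positioner_red, positioner_yellow, positioner_green, positioner_blue below 0.02 m/s and angular speed of each of positioner_red, positioner_yellow, positioner_green, positioner_blue below 0.2 rad/s and horizontal distance between positioner_yellow and pad_yellow below 0.012 m and angle between the x axis of positioner_yellow and the x axis of pad_yellow, either way round below 0.2 rad and z of positioner_yellow in the frame of pad_yellow between 0.0025 and 0.0065 m and horizontal distance between positioner_green and pad_green below 0.012 m and angle between the x axis of positioner_green and the x axis of pad_green, either way round below 0.2 rad and z of positioner_green in the frame of pad_green between 0.0025 and 0.0065 m and horizontal distance between positioner_blue and pad_blue below 0.012 m and angle between the x axis of positioner_blue and the x axis of pad_blue, either way round below 0.2 rad and z of positioner_blue in the frame of pad_blue between 0.0025 and 0.0065 m and distance of each of carrier, bottle from where it was at the start of the episode below 0.02 m); the robot touches nothing.
It fails at once if a positioner is tipped more than about 35 degrees (angle between any of positioner_red, positioner_yellow, positioner_green, positioner_blue's own z axis and vertical above 0.6 rad).
It fails at once if the carrier is shifted by more than 20 mm (distance of carrier from where it was at the start of the episode above 0.02 m).
It fails at once if the bottle is shifted by more than 20 mm (distance of bottle from where it was at the start of the episode above 0.02 m).
It also fails if it takes over 96 s, if anything falls off the work surface, if the arm or the gripper's body presses on something with over 40 N, if the wrist force passes 120 N, or if a joint passes its speed limit or range.

## Working session

There is one attempt and no reset: what is moved stays moved. The work goes in short steps, Python scripts to look and compute and a shell command to move; the robot and the scene stay as the last step left them, time stands still between calls to the robot, and variables do not carry over. Pictures are saved under pics/ and viewed, at most 14 in all, crops included, and the job is handed in when it is done.

```bash
mkdir -p pics
python3 - <<'E'
from station import bot
import cv2,numpy as np
for n in("top","scene"):
    im,d=bot.read_camera(n); cv2.imwrite(f"pics/{n}0.png",cv2.resize(im,None,fx=1.5,fy=1.5,interpolation=cv2.INTER_CUBIC)); np.savez(f"{n}0.npz",im=im,d=d)
    print(bot.camera_params(n))
s=bot.observe();print(s)
E
```

```text
{'mtx': array([[346.53162318,   0.        , 256.33248257],
       [  0.        , 346.53162318, 192.4695252 ],
       [  0.        ,   0.        ,   1.        ]]), 'dist': array([0.00856351, 0.        , 0.        , 0.        , 0.        ]), 'position': array([0.44145638, 0.00250631, 1.07541765]), 'attitude': array([-2.12932582,  2.15934567, -0.1438123 ])}
{'mtx': array([[388.15721455,   0.        , 250.86448231],
       [  0.        , 388.15721455, 185.44335555],
       [  0.        ,   0.        ,   1.        ]]), 'dist': array([-0.13485168,  0.        ,  0.        ,  0.        ,  0.        ]), 'position': array([1.74764211, 0.13528708, 0.97299471]), 'attitude': array([-1.64744069, -1.77901669,  0.85824079])}
{'time_s': 0.1, 'joint_pos': array([-8.36375871e-01,  2.55673408e-01,  1.07137050e-01, -3.92548467e-04,
       -1.42393675e+00, -2.84578487e-01]), 'joint_vel': array([-0.00093191, -0.00108081,  0.00218924,  0.00171761, -0.00053907,
       -0.00045427]), 'joint_torque': array([-3.61934290e-03, -3.87606311e+01,  2.38471931e+01,  5.37794888e+00,
       -3.82802915e-03, -1.43480321e-05]), 'ee_pos': array([ 0.23900367, -0.49490217,  0.25549957]), 'ee_rot': array([ 7.00471844e-01, -3.06201376e+00, -2.59642061e-03]), 'ft_force': array([0.58144578, 0.44214335, 0.20036421]), 'moment': array([-0.02376752, -0.00263206,  0.01084175]), 'grasp_force': 0.0, 'gripper_width': 0.08537217875281021}
```

View pics/top0.png

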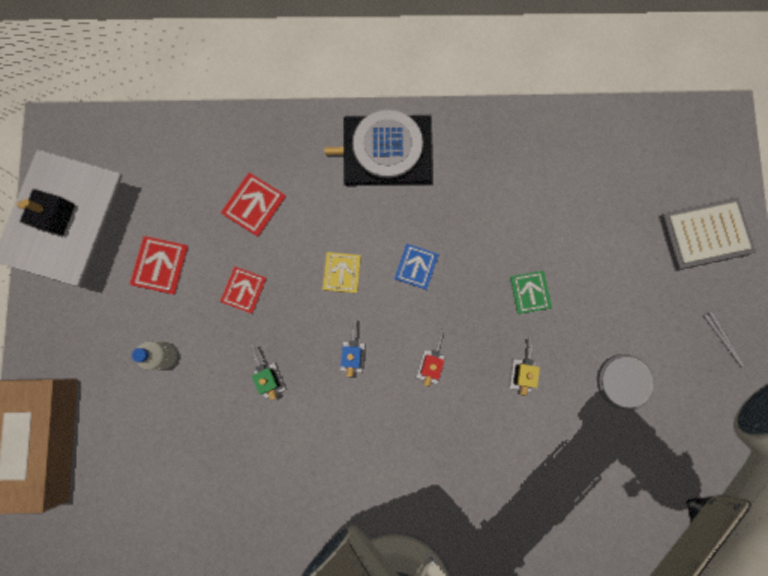

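View pics/scene0.png

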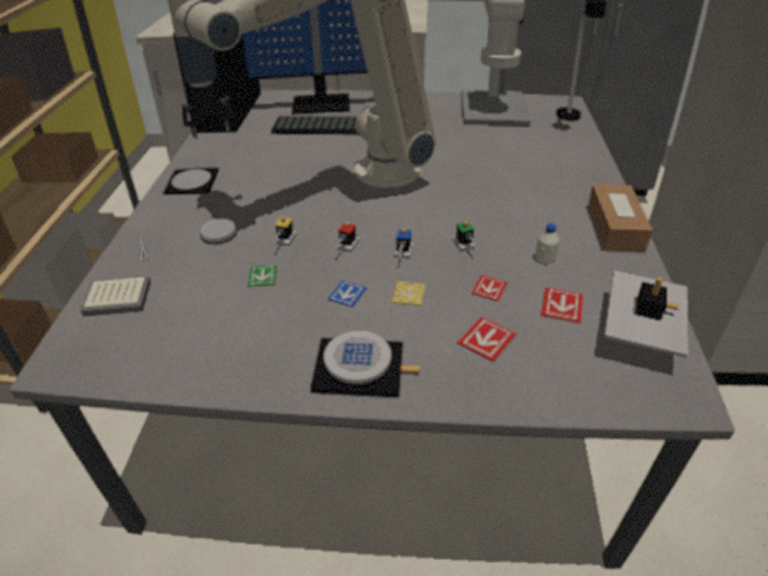

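The top view (1.5x) shows:
- **Positioners:** green at (265,380), blue (351,356), red (431,367), yellow (527,376).
- **Pads:** yellow (342,272), blue (417,266), green (531,292).
- **Red pad candidates:** (253,204) large, (160,265) large, (243,289) smallest. By the description I choose (243,289).
- **Positioner lookalikes:** the black gadget at (47,212) and the stand at (388,143). Neither has a base or a matching coloured top.

Next I measure all of these and check the choice in a crop.

```bash
cat > h.py <<'E'
from station import bot
import cv2,numpy as np
from scipy.spatial.transform import Rotation as R
P=bot.camera_params("top"); M=R.from_rotvec(P["attitude"]).as_matrix(); C=P["position"]
def plane(uv,z):
    n=cv2.undistortPoints(np.float64(uv).reshape(-1,1,2),P["mtx"],P["dist"]).reshape(-1,2)
    r=np.c_[n,np.ones(len(n))]@M.T
    return C[:2]+r[:,:2]*((z-C[2])/r[:,2:])
def cloud(d):
    v,u=np.mgrid[:384,:512]
    n=cv2.undistortPoints(np.float64(np.dstack([u,v])).reshape(-1,1,2),P["mtx"],P["dist"]).reshape(-1,2)
    return (C+(np.c_[n,np.ones(len(n))]*d.reshape(-1,1))@M.T).reshape(384,512,3)
def masks(im):
    h=cv2.cvtColor(im,cv2.COLOR_BGR2HSV); H,S,V=cv2.split(h.astype(int))
    ok=(S>120)&(V>60)
    return {"red":ok&((H<8)|(H>172)),"yellow":ok&(H>22)&(H<33),"green":ok&(H>45)&(H<85),"blue":ok&(H>100)&(H<125)}
E
python3 - <<'E'
from h import *
f=np.load("top0.npz"); im,d=f["im"],f["d"]; X=cloud(d)
for c,m in masks(im).items():
    n,l,s,cen=cv2.connectedComponentsWithStats(cv2.morphologyEx(m.astype(np.uint8),cv2.MORPH_CLOSE,np.ones((5,5))))
    for i in range(1,n):
        if s[i,4]<25: continue
        cs,_=cv2.findContours((l==i).astype(np.uint8),0,2); pts=cs[0].reshape(-1,2)
        z=np.median(X[l==i][:,2]); w=plane(pts,0.004 if z<.03 else .062)
        (cx,cy),wh,a=cv2.minAreaRect(np.float32(w*1000))
        print(c,"px",cen[i].round(1),"area",s[i,4],"z",z.round(3),"rect",round(cx,1),round(cy,1),np.round(wh,1),round(a,1))
cv2.imwrite("pics/crop1.png",cv2.resize(im[155:275,80:380],None,fx=2.6,fy=2.6,interpolation=cv2.INTER_CUBIC))
E
```

```text
red px [168.3 136.1] area 936 z 0.006 rect 782.0 288.7 [ 97.1 107.5] 56.5
red px [105.5 176.6] area 996 z 0.006 rect 652.9 484.2 [ 98.  107.4] 76.9
red px [161.7 193. ] area 555 z 0.004 rect 597.8 305.5 [71.6 79.7] 68.9
red px [288.  244.3] area 175 z 0.062 rect 433.8 -80.3 [37.  39.1] 71.0
yellow px [227.4 181.6] area 542 z 0.004 rect 631.2 99.9 [71.4 80.1] 83.9
yellow px [351.7 250. ] area 185 z 0.062 rect 415.0 -262.9 [38.2 39.5] 79.7
green px [353.5 195.1] area 289 z 0.004 rect 583.6 -292.2 [73.3 69.3] 10.5
green px [176.8 253.7] area 130 z 0.062 rect 410.7 242.8 [38.9 34. ] 24.5
blue px [257.8  94.3] area 328 z 0.053 rect 890.4 0.3 [55.6 55. ] 89.0
blue px [277.  177.5] area 501 z 0.004 rect 641.9 -56.5 [69.7 77.9] 70.5
blue px [233.7 237.5] area 167 z 0.062 rect 455.0 76.0 [35.  37.4] 89.2
blue px [ 92.8 236.4] area 70 z 0.11 rect 463.7 486.1 [29.1 20.2] 89.2
```

View pics/crop1.png

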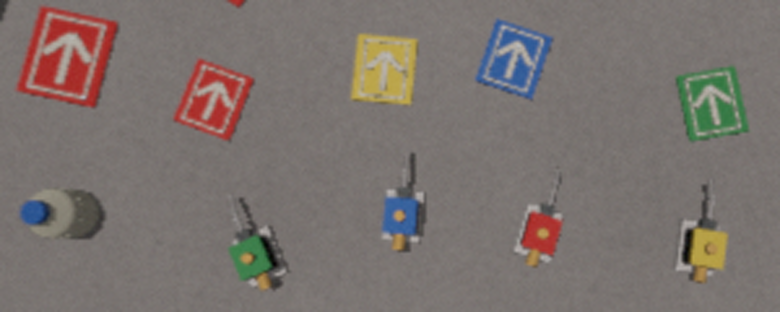

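The crop confirms it. The red pad at crop (213,98) is 72x80 mm, while the other two are about 98x107 mm. All arrows point up in the image, which is world +x. Next I refine the green pad and the positioner headings.

Run:
```python
from h import *
f=np.load("top0.npz"); im,d=f["im"],f["d"]; X=cloud(d)
h=cv2.cvtColor(im,cv2.COLOR_BGR2HSV).astype(int)
roi=np.zeros((384,512),bool); roi[172:218,330:377]=1
m=roi&(h[...,1]>75)&(h[...,0]>40)&(h[...,0]<95)
cs,_=cv2.findContours(cv2.morphologyEx(m.astype(np.uint8),cv2.MORPH_CLOSE,np.ones((5,5))),0,2)
c=max(cs,key=cv2.contourArea).reshape(-1,2); print("green pad",cv2.minAreaRect(np.float32(plane(c,.004)*1000)))
for n,c in dict(red=(433.8,-80.3),yellow=(415,-262.9),green=(410.7,242.8),blue=(455,76)).items():
    p=X.reshape(-1,3); r=np.hypot(*(p[:,:2]*1000-c).T)
    q=p[(r<115)&(p[:,2]>.02)&(p[:,2]<.09)]*1000
    a=q[(np.hypot(*(q[:,:2]-c).T)>36)]
    top=q[(q[:,2]>56)&(q[:,2]<68)]
    print(n,len(q),"topc",cv2.minAreaRect(np.float32(top[:,:2])),"mean",top.mean(0).round(1),"arm+knob n",len(a))
    fw=a[a[:,0]>c[0]]; bk=a[a[:,0]<c[0]]
    e=lambda s: np.round(np.degrees(np.arctan2(s[:,1].mean()-c[1],s[:,0].mean()-c[0])),1) if len(s) else None
    print("  fwd",len(fw),e(fw),fw.mean(0).round(1) if len(fw) else "","back",len(bk),e(bk), "pca", end=" ")
    l=cv2.fitLine(np.float32(np.r_[fw,bk][:,:2]),cv2.DIST_HUBER,0,.01,.01).ravel(); print(np.degrees(np.arctan(l[1]/l[0])).round(1))
```

```text
green pad ((583.681640625, -292.3388671875), (79.1586685180664, 71.58071899414062), 9.158769607543945)
red 265 topc ((433.59063720703125, -80.81167602539062), (36.12213897705078, 39.03531265258789), 70.97989654541016) mean [433.6 -80.4  62. ] arm+knob n 32
  fwd 27 -18.3 [486.1 -97.6  47.3] back 5 162.1 pca -18.4
yellow 309 topc ((418.3794250488281, -264.4510498046875), (37.17014694213867, 46.71893310546875), 80.96529388427734) mean [ 415.  -263.6   62.2] arm+knob n 32
  fwd 29 -11.6 [ 470.5 -274.3   46.5] back 3 172.7 pca -8.9
green 304 topc ((410.7198791503906, 244.49171447753906), (39.958984375, 37.111114501953125), 22.92992401123047) mean [410.8 243.6  62.1] arm+knob n 31
  fwd 28 24.0 [461.8 265.5  47.4] back 3 -162.3 pca 21.1
blue 263 topc ((459.1532287597656, 76.76095581054688), (35.7943000793457, 48.41372299194336), 84.22499084472656) mean [455.3  77.   61.9] arm+knob n 32
  fwd 28 -5.0 [511.1  71.1  46.9] back 4 174.4 pca -5.7
```

```bash
cat > go.py <<'E'
import sys
from h import *
# go.py x y z(mm TCP) heading(deg): turn (about tool z, first) then shift, tool axes
x,y,z,hd=map(float,sys.argv[1:5]); s=bot.observe(); r=R.from_rotvec(s["ee_rot"])
yaw=lambda r:np.degrees(np.arctan2(*r.as_matrix()[[1,0],1]))
t=(hd+90-yaw(r)+90)%180-90
tx,ty=np.cos(np.radians(hd+90)),np.sin(np.radians(hd+90))
if abs(((np.degrees(np.arctan2(ty,tx))-yaw(r)+180)%360)-180)>90: tx,ty=-tx,-ty
T=np.array([[ty,tx,0],[-tx,ty,0],[0,0,-1.]])
T=np.c_[np.cross([tx,ty,0],[0,0,-1]),[tx,ty,0],[0,0,-1]]
D=T.T@(np.array([x,y,z])/10-s["ee_pos"]*100)
print("turn deg",np.degrees((r.inv()*R.from_matrix(T)).as_rotvec()).round(2),"shift cm",D.round(2),"j6",s["joint_pos"][5].round(2),"t",s["time_s"])
E
python3 go.py 415 -263.3 150 -10
```

```text
turn deg [ 0.09 -0.04 35.77] shift cm [-13.31  25.86  10.55] j6 -0.28 t 0.1
```

```bash
python3 -m jog '[[0,0,0,0,0,0,7.16],[0,0,0,0,0,0,7.16],[0,0,0,0,0,0,7.16],[0,0,0,0,0,0,7.16],[0,0,0,0,0,0,7.16],[0,-1.66,3.23,1.3,0,0,0],[0,-1.66,3.23,1.3,0,0,0],[0,-1.66,3.23,1.3,0,0,0],[0,-1.66,3.23,1.3,0,0,0],[0,-1.66,3.23,1.3,0,0,0]]' && python3 -m jog '[[0,-1.66,3.23,1.3,0,0,0],[0,-1.66,3.23,1.3,0,0,0],[0,-1.66,3.23,1.3,0,0,0],[0,0,0,0,0,0,0],[0,0,0,0,0,0,0],[0,0,0,0,0,0,0],[0,0,0,0,0,0,0],[0,0,0,0,0,0,0],[0,0,0,0,0,0,0],[0,0,0,0,0,0,0]]'; python3 go.py 415 -263.3 51 -10
```

```text
time_s: 1.1
ee_pos: [0.3494, -0.3493, 0.1905]
ee_rot: [-0.275, -3.129, -0.001]
ft_force: [-0.2, -0.4, 0.1]
gripper_width: 0.0855
grasp_force: 0.0
time_s: 2.1
ee_pos: [0.4148, -0.2643, 0.1524]
ee_rot: [0.276, 3.129, -0.0]
ft_force: [0.5, 0.5, -0.2]
gripper_width: 0.0851
grasp_force: 0.0
turn deg [-0.    0.02 -0.07] shift cm [-1.000e-02  1.000e-01  1.014e+01] j6 -1.5 t 2.1
```

```bash
python3 -m jog '[[0,0,0.1,2.5,0,0,0],[0,0,0,2.5,0,0,0],[0,0,0,2.5,0,0,0],[0,0,0,1.6,0,0,0],[0,0,0,1.0,0,0,0],[0,0,0,0,0,0,0],[255,0,0,0,0,0,0],[255,0,0,0,0,0,0],[255,0,0,0,0,0,0],[255,0,0,0,0,0,0]]' && python3 -m jog '[[255,0,0,0,0,0,0],[255,0,0,0,0,0,0],[255,0,0,0,0,0,0],[255,0,0,0,0,0,0],[255,0,0,-1,0,0,0],[255,0,0,-2,0,0,0],[255,0,0,-2.5,0,0,0],[255,0,0,-2.5,0,0,0],[255,0,0,-2,0,0,0],[255,0,0,0,0,0,0]]'; python3 go.py 631.2 99.9 151 -6.1
```

```text
time_s: 3.1
ee_pos: [0.4158, -0.2634, 0.0523]
ee_rot: [0.274, 3.128, -0.001]
ft_force: [-0.4, -0.9, 2.0]
gripper_width: 0.0352
grasp_force: 60.4
time_s: 4.1
ee_pos: [0.4163, -0.2634, 0.1538]
ee_rot: [0.274, 3.125, -0.002]
ft_force: [0.8, -0.9, -4.2]
gripper_width: 0.0351
grasp_force: 60.7
turn deg [-0.05  0.27 -3.92] shift cm [-17.51  38.4    0.28] j6 -1.5 t 4.1
```

```bash
python3 -m jog '[[255,0,0,0,0,0,-3.9],[255,-1.59,3.49,0,0,0,0],[255,-1.59,3.49,0,0,0,0],[255,-1.59,3.49,0,0,0,0],[255,-1.59,3.49,0,0,0,0],[255,-1.59,3.49,0,0,0,0],[255,-1.59,3.49,0,0,0,0],[255,-1.59,3.49,0,0,0,0],[255,-1.59,3.49,0,0,0,0],[255,-1.59,3.49,0,0,0,0]]' && python3 -m jog '[[255,-1.59,3.49,0,0,0,0],[255,-1.59,3.49,0,0,0,0],[255,0,0,0,0,0,0],[255,0,0,0,0,0,0],[255,0,0,0,0,0,0],[255,0,0,0,0,0,0],[255,0,0,0,0,0,0],[255,0,0,0,0,0,0],[255,0,0,0,0,0,0],[255,0,0,0,0,0,0]]'; python3 go.py 631.2 99.9 57 -6.1
```

```text
time_s: 5.1
ee_pos: [0.5903, 0.0356, 0.1491]
ee_rot: [-0.168, -3.133, 0.0]
ft_force: [1.0, 0.2, -4.5]
gripper_width: 0.0355
grasp_force: 61.3
time_s: 6.1
ee_pos: [0.6299, 0.0999, 0.1514]
ee_rot: [0.168, 3.137, 0.0]
ft_force: [-0.4, 0.1, -4.1]
gripper_width: 0.0352
grasp_force: 61.6
turn deg [ 0.01  0.01 -0.04] shift cm [-0.13  0.01  9.44] j6 -2.08 t 6.1
```

```bash
python3 -m jog '[[255,-0.13,0,2,0,0,0],[255,0,0,2.5,0,0,0],[255,0,0,2.2,0,0,0],[255,0,0,1.4,0,0,0],[255,0,0,0.8,0,0,0],[255,0,0,0.3,0,0,0],[255,0,0,0.2,0,0,0],[255,0,0,0,0,0,0],[255,0,0,0,0,0,0],[255,0,0,0,0,0,0]]' && python3 -m jog '[[0,0,0,0,0,0,0],[0,0,0,0,0,0,0],[0,0,0,0,0,0,0],[0,0,0,0,0,0,0],[0,0,0,0,0,0,0],[0,0,0,0,0,0,0],[0,0,0,-1,0,0,0],[0,0,0,-3,0,0,0],[0,0,0,-3,0,0,0],[0,0,0,-3,0,0,0]]'; python3 go.py 433.7 -80.4 150 -18.5
```

```text
time_s: 7.1
ee_pos: [0.6316, 0.1, 0.058]
ee_rot: [0.168, 3.136, 0.001]
ft_force: [0.3, 0.6, -3.9]
gripper_width: 0.0354
grasp_force: 61.5
time_s: 8.1
ee_pos: [0.6313, 0.0998, 0.1593]
ee_rot: [0.168, 3.136, -0.0]
ft_force: [-0.3, 0.5, -0.1]
gripper_width: 0.0854
grasp_force: 0.0
turn deg [ 0.    0.04 12.38] shift cm [ 13.02 -23.36   0.93] j6 -2.08 t 8.1
```

```bash
python3 -m jog '[[0,0,0,0,0,0,6.2],[0,0,0,0,0,0,6.2],[0,1.86,-3.34,0.13,0,0,0],[0,1.86,-3.34,0.13,0,0,0],[0,1.86,-3.34,0.13,0,0,0],[0,1.86,-3.34,0.13,0,0,0],[0,1.86,-3.34,0.13,0,0,0],[0,1.86,-3.34,0.13,0,0,0],[0,1.86,-3.34,0.13,0,0,0],[0,0,0,0,0,0,0]]'; python3 go.py 433.7 -80.4 51 -18.5
```

```text
time_s: 9.1
ee_pos: [0.4305, -0.0823, 0.149]
ee_rot: [-0.51, -3.1, -0.0]
ft_force: [-0.2, 0.7, 0.0]
gripper_width: 0.0854
grasp_force: 0.0
turn deg [ 0.01 -0.01 -0.17] shift cm [-0.25  0.29  9.8 ] j6 -2.07 t 9.1
```

```bash
python3 -m jog '[[0,0,0,2.5,0,0,0],[0,0,0,2.5,0,0,0],[0,0,0,2.5,0,0,0],[0,0,0,1.4,0,0,0],[0,0,0,1.0,0,0,0],[0,0,0,0,0,0,0],[255,0,0,0,0,0,0],[255,0,0,0,0,0,0],[255,0,0,0,0,0,0],[255,0,0,0,0,0,0]]' && python3 -m jog '[[255,0,0,0,0,0,0],[255,0,0,0,0,0,0],[255,0,0,0,0,0,0],[255,0,0,0,0,0,0],[255,0,0,-1,0,0,0],[255,0,0,-2,0,0,0],[255,0,0,-2.5,0,0,0],[255,0,0,-2.5,0,0,0],[255,0,0,-2,0,0,0],[255,0,0,0,0,0,0]]'; python3 go.py 597.8 305.5 151 -21.1
```

```text
time_s: 10.1
ee_pos: [0.4343, -0.0803, 0.05]
ee_rot: [0.505, 3.099, 0.001]
ft_force: [0.9, -0.9, 0.9]
gripper_width: 0.0355
grasp_force: 60.0
time_s: 11.1
ee_pos: [0.4348, -0.0804, 0.1518]
ee_rot: [0.505, 3.096, 0.002]
ft_force: [1.1, 0.0, -2.5]
gripper_width: 0.0358
grasp_force: 60.2
turn deg [0.11 0.26 2.58] shift cm [-1.32 41.87  0.08] j6 -2.07 t 11.1
```

```bash
python3 -m jog '[[255,0,0,0,0,0,2.6],[255,-0.12,3.8,0,0,0,0],[255,-0.12,3.8,0,0,0,0],[255,-0.12,3.8,0,0,0,0],[255,-0.12,3.8,0,0,0,0],[255,-0.12,3.8,0,0,0,0],[255,-0.12,3.8,0,0,0,0],[255,-0.12,3.8,0,0,0,0],[255,-0.12,3.8,0,0,0,0],[255,-0.12,3.8,0,0,0,0]]' && python3 -m jog '[[255,-0.12,3.8,0,0,0,0],[255,-0.12,3.8,0,0,0,0],[255,0,0,0,0,0,0],[255,0,0,0,0,0,0],[255,0,0,0,0,0,0],[255,0,0,0,0,0,0],[255,0,0,0,0,0,0],[255,0,0,0,0,0,0],[255,0,0,0,0,0,0],[255,0,0,0,0,0,0]]'; python3 go.py 597.8 305.5 55 -21.1
```

```text
time_s: 12.1
ee_pos: [0.5663, 0.2358, 0.1473]
ee_rot: [-0.576, -3.085, 0.003]
ft_force: [1.1, -0.4, -2.3]
gripper_width: 0.0356
grasp_force: 60.8
time_s: 13.1
ee_pos: [0.5965, 0.3046, 0.1493]
ee_rot: [0.576, 3.088, 0.0]
ft_force: [0.5, 0.2, -2.3]
gripper_width: 0.0356
grasp_force: 61.3
turn deg [ 0.01  0.   -0.04] shift cm [-0.09  0.13  9.43] j6 -2.64 t 13.1
```

```bash
python3 -m jog '[[255,-0.1,0.1,2,0,0,0],[255,0,0,2.5,0,0,0],[255,0,0,2.2,0,0,0],[255,0,0,1.4,0,0,0],[255,0,0,0.8,0,0,0],[255,0,0,0.3,0,0,0],[255,0,0,0.2,0,0,0],[255,0,0,0,0,0,0],[255,0,0,0,0,0,0],[255,0,0,0,0,0,0]]' && python3 -m jog '[[0,0,0,0,0,0,0],[0,0,0,0,0,0,0],[0,0,0,0,0,0,0],[0,0,0,0,0,0,0],[0,0,0,0,0,0,0],[0,0,0,0,0,0,0],[0,0,0,-1,0,0,0],[0,0,0,-3,0,0,0],[0,0,0,-3,0,0,0],[0,0,0,-3,0,0,0]]'; python3 go.py 455.2 76.5 150 -5
```

```text
time_s: 14.1
ee_pos: [0.5981, 0.3056, 0.0559]
ee_rot: [0.576, 3.088, 0.001]
ft_force: [0.2, 0.4, -2.4]
gripper_width: 0.0355
grasp_force: 61.4
time_s: 15.1
ee_pos: [0.5979, 0.3053, 0.1573]
ee_rot: [0.576, 3.088, 0.0]
ft_force: [0.1, -0.2, -0.1]
gripper_width: 0.0857
grasp_force: 0.0
turn deg [  0.02   0.04 -16.12] shift cm [ 12.22 -24.03   0.73] j6 -2.64 t 15.1
```

```bash
python3 -m jog '[[0,0,0,0,0,0,-8.06],[0,0,0,0,0,0,-8.06],[0,1.75,-3.43,0.1,0,0,0],[0,1.75,-3.43,0.1,0,0,0],[0,1.75,-3.43,0.1,0,0,0],[0,1.75,-3.43,0.1,0,0,0],[0,1.75,-3.43,0.1,0,0,0],[0,1.75,-3.43,0.1,0,0,0],[0,1.75,-3.43,0.1,0,0,0],[0,0,0,0,0,0,0]]'; python3 go.py 455.2 76.5 51 -5
```

```text
time_s: 16.1
ee_pos: [0.4524, 0.074, 0.1491]
ee_rot: [-0.141, -3.138, -0.0]
ft_force: [0.9, 1.2, -0.7]
gripper_width: 0.0855
grasp_force: 0.0
turn deg [ 0.01 -0.01 -0.14] shift cm [-0.26  0.27  9.81] j6 -2.17 t 16.1
```

Same transient as before, so I descend without a correction.

```bash
python3 -m jog '[[0,0,0,2.5,0,0,0],[0,0,0,2.5,0,0,0],[0,0,0,2.5,0,0,0],[0,0,0,1.4,0,0,0],[0,0,0,1.0,0,0,0],[0,0,0,0,0,0,0],[255,0,0,0,0,0,0],[255,0,0,0,0,0,0],[255,0,0,0,0,0,0],[255,0,0,0,0,0,0]]' && python3 -m jog '[[255,0,0,0,0,0,0],[255,0,0,0,0,0,0],[255,0,0,0,0,0,0],[255,0,0,0,0,0,0],[255,0,0,-1,0,0,0],[255,0,0,-2,0,0,0],[255,0,0,-2.5,0,0,0],[255,0,0,-2.5,0,0,0],[255,0,0,-2,0,0,0],[255,0,0,0,0,0,0]]'; python3 go.py 641.9 -56.5 151 -19.5
```

```text
time_s: 17.1
ee_pos: [0.4554, 0.0772, 0.0501]
ee_rot: [0.137, 3.137, 0.001]
ft_force: [-1.1, 1.0, 2.0]
gripper_width: 0.0354
grasp_force: 59.5
time_s: 18.1
ee_pos: [0.4561, 0.0773, 0.152]
ee_rot: [0.137, 3.134, 0.003]
ft_force: [0.7, -0.1, -2.8]
gripper_width: 0.035
grasp_force: 60.5
turn deg [ 0.17  0.25 14.51] shift cm [-21.98  -6.41   0.1 ] j6 -2.17 t 18.1
```

```bash
python3 -m jog '[[255,0,0,0,0,0,7.25],[255,0,0,0,0,0,7.25],[255,-3.65,-1.07,0,0,0,0],[255,-3.65,-1.07,0,0,0,0],[255,-3.65,-1.07,0,0,0,0],[255,-3.65,-1.07,0,0,0,0],[255,-3.65,-1.07,0,0,0,0],[255,-3.65,-1.07,0,0,0,0],[255,0,0,0,0,0,0],[255,0,0,0,0,0,0]]'; python3 go.py 641.9 -56.5 55 -19.5
```

```text
time_s: 19.1
ee_pos: [0.639, -0.0573, 0.1466]
ee_rot: [-0.534, -3.091, 0.001]
ft_force: [-0.7, 0.4, -3.0]
gripper_width: 0.0353
grasp_force: 60.5
turn deg [-0.06 -0.24 -0.11] shift cm [-0.24  0.18  9.16] j6 -2.07 t 19.1
```

```bash
python3 -m jog '[[255,-0.1,0,2,0,0,0],[255,0,0,2.5,0,0,0],[255,0,0,2.1,0,0,0],[255,0,0,1.4,0,0,0],[255,0,0,0.8,0,0,0],[255,0,0,0.3,0,0,0],[255,0,0,0.2,0,0,0],[255,0,0,0,0,0,0],[255,0,0,0,0,0,0],[255,0,0,0,0,0,0]]'; python3 go.py 641.9 -56.5 55 -19.5
```

```text
time_s: 20.1
ee_pos: [0.6411, -0.0571, 0.0568]
ee_rot: [0.532, 3.095, 0.0]
ft_force: [0.1, 0.6, -2.6]
gripper_width: 0.0354
grasp_force: 60.5
turn deg [ 0.03  0.06 -0.01] shift cm [-0.06  0.08  0.18] j6 -2.06 t 20.1
```

```bash
python3 -m jog '[[255,-0.05,0.05,0.15,0,0,0],[255,0,0,0,0,0,0],[0,0,0,0,0,0,0],[0,0,0,0,0,0,0],[0,0,0,0,0,0,0],[0,0,0,0,0,0,0],[0,0,0,0,0,0,0],[0,0,0,0,0,0,0],[0,0,0,-2,0,0,0],[0,0,0,-3,0,0,0]]' && python3 -m jog '[[0,0,0,-3,0,0,0],[0,0,0,-2,0,0,0],[0,0,0,0,0,0,0],[0,0,0,0,0,0,0],[0,0,0,0,0,0,0],[0,0,0,0,0,0,0],[0,0,0,0,0,0,0],[0,0,0,0,0,0,0],[0,0,0,0,0,0,0],[0,0,0,0,0,0,0]]'; python3 go.py 410.8 243.2 150 23
```

```text
time_s: 21.1
ee_pos: [0.6399, -0.0569, 0.1031]
ee_rot: [-0.532, -3.091, 0.002]
ft_force: [0.8, -1.0, 0.4]
gripper_width: 0.0853
grasp_force: 0.0
time_s: 22.1
ee_pos: [0.6414, -0.0568, 0.1546]
ee_rot: [-0.532, -3.096, 0.0]
ft_force: [-0.4, 0.1, -1.1]
gripper_width: 0.0853
grasp_force: 0.0
turn deg [-0.000e+00 -1.000e-02 -4.251e+01] shift cm [ 9.5  36.63  0.46] j6 -2.07 t 22.1
```

```bash
python3 -m jog '[[0,0,0,0,0,0,-8.5],[0,0,0,0,0,0,-8.5],[0,0,0,0,0,0,-8.5],[0,0,0,0,0,0,-8.5],[0,0,0,0,0,0,-8.5],[0,0.95,3.66,0,0,0,0],[0,0.95,3.66,0,0,0,0],[0,0.95,3.66,0,0,0,0],[0,0.95,3.66,0,0,0,0],[0,0.95,3.66,0,0,0,0]]' && python3 -m jog '[[0,0.95,3.66,0,0,0,0],[0,0.95,3.66,0,0,0,0],[0,0.95,3.66,0,0,0,0],[0,0.95,3.66,0,0,0,0],[0,0.95,3.66,0,0,0,0],[0,0,0,0,0,0,0],[0,0,0,0,0,0,0],[0,0,0,0,0,0,0],[0,0,0,0,0,0,0],[0,0,0,0,0,0,0]]'; python3 go.py 410.8 243.2 51 23
```

```text
time_s: 23.1
ee_pos: [0.5252, 0.0941, 0.1549]
ee_rot: [-0.626, 3.078, 0.0]
ft_force: [0.8, 1.4, 0.8]
gripper_width: 0.0856
grasp_force: 0.0
time_s: 24.1
ee_pos: [0.4114, 0.2423, 0.1546]
ee_rot: [0.624, -3.079, 0.0]
ft_force: [0.3, 0.1, -0.2]
gripper_width: 0.0855
grasp_force: 0.0
turn deg [-0.01 -0.01 -0.1 ] shift cm [ 0.02  0.11 10.36] j6 -2.03 t 24.1
```

```bash
python3 -m jog '[[0,0,0.1,2.5,0,0,0],[0,0,0,2.5,0,0,0],[0,0,0,2.5,0,0,0],[0,0,0,1.9,0,0,0],[0,0,0,1.0,0,0,0],[0,0,0,0,0,0,0],[255,0,0,0,0,0,0],[255,0,0,0,0,0,0],[255,0,0,0,0,0,0],[255,0,0,0,0,0,0]]' && python3 -m jog '[[255,0,0,0,0,0,0],[255,0,0,0,0,0,0],[255,0,0,0,0,0,0],[255,0,0,0,0,0,0],[255,0,0,-1,0,0,0],[255,0,0,-2,0,0,0],[255,0,0,-2.5,0,0,0],[255,0,0,-2.5,0,0,0],[255,0,0,-2.5,0,0,0],[255,0,0,0,0,0,0]]'; python3 go.py 583.7 -292.3 155 9.2
```

```text
time_s: 25.1
ee_pos: [0.4111, 0.2445, 0.0517]
ee_rot: [-0.626, 3.077, 0.002]
ft_force: [-1.0, 0.6, 2.0]
gripper_width: 0.0355
grasp_force: 60.1
time_s: 26.1
ee_pos: [0.4119, 0.2449, 0.1591]
ee_rot: [-0.626, 3.073, 0.005]
ft_force: [1.1, 0.8, -3.0]
gripper_width: 0.0353
grasp_force: 60.5
turn deg [ 0.15  0.33 13.81] shift cm [ -8.37 -55.78   0.41] j6 -2.03 t 26.1
```

```bash
python3 -m jog '[[255,0,0,0,0,0,6.9],[255,0,0,0,0,0,6.9],[255,-0.6,-3.98,0,0,0,0],[255,-0.6,-3.98,0,0,0,0],[255,-0.6,-3.98,0,0,0,0],[255,-0.6,-3.98,0,0,0,0],[255,-0.6,-3.98,0,0,0,0],[255,-0.6,-3.98,0,0,0,0],[255,-0.6,-3.98,0,0,0,0],[255,-0.6,-3.98,0,0,0,0]]' && python3 -m jog '[[255,-0.6,-3.98,0,0,0,0],[255,-0.6,-3.98,0,0,0,0],[255,-0.6,-3.98,0,0,0,0],[255,-0.6,-3.98,0,0,0,0],[255,-0.6,-3.98,0,0,0,0],[255,-0.6,-3.98,0,0,0,0],[255,0,0,0,0,0,0],[255,0,0,0,0,0,0],[255,0,0,0,0,0,0],[255,0,0,0,0,0,0]]'; python3 go.py 583.7 -292.3 56 9.2
```

```text
time_s: 27.1
ee_pos: [0.508, -0.0643, 0.1543]
ee_rot: [0.251, -3.129, -0.001]
ft_force: [1.0, 0.8, -3.4]
gripper_width: 0.0351
grasp_force: 61.1
time_s: 28.1
ee_pos: [0.5823, -0.2917, 0.1554]
ee_rot: [0.253, -3.131, -0.001]
ft_force: [-0.3, -0.0, -2.7]
gripper_width: 0.0352
grasp_force: 61.6
turn deg [ 0.03 -0.03  0.06] shift cm [-0.13 -0.09  9.94] j6 -1.18 t 28.1
```

```bash
python3 -m jog '[[255,-0.13,-0.08,2.3,0,0,0],[255,0,0,2.5,0,0,0],[255,0,0,2.3,0,0,0],[255,0,0,1.5,0,0,0],[255,0,0,0.8,0,0,0],[255,0,0,0.3,0,0,0],[255,0,0,0.2,0,0,0],[255,0,0,0,0,0,0],[255,0,0,0,0,0,0],[255,0,0,0,0,0,0]]' && python3 -m jog '[[0,0,0,0,0,0,0],[0,0,0,0,0,0,0],[0,0,0,0,0,0,0],[0,0,0,0,0,0,0],[0,0,0,0,0,0,0],[0,0,0,0,0,0,0],[0,0,0,-1,0,0,0],[0,0,0,-3,0,0,0],[0,0,0,-3,0,0,0],[0,0,0,-3,0,0,0]]' && python3 -m jog '[[0,2,0,-3,0,0,0],[0,4,0,-2,0,0,0],[0,4,0,0,0,0,0],[0,4,0,0,0,0,0],[0,4,0,0,0,0,0],[0,4,0,0,0,0,0],[0,4,0,0,0,0,0],[0,0,0,0,0,0,0],[0,0,0,0,0,0,0],[0,0,0,0,0,0,0]]'
python3 - <<'E'
from h import *
im,d=bot.read_camera("top"); X=cloud(d)
cv2.imwrite("pics/end1.png",cv2.resize(im[150:260,80:400],None,fx=2.5,fy=2.5,interpolation=cv2.INTER_CUBIC))
p=X.reshape(-1,3)*1000
for n,c in dict(red=(597.8,305.5,-21.1),yellow=(631.2,99.9,-6.1),green=(583.7,-292.3,9.2),blue=(641.9,-56.5,-19.5)).items():
    r=np.hypot(*(p[:,:2]-c[:2]).T); q=p[(r<110)&(p[:,2]>25)&(p[:,2]<90)]
    t=q[(q[:,2]>58)&(q[:,2]<72)&(np.hypot(*(q[:,:2]-c[:2]).T)<35)]
    m=t.mean(0); a=q[(np.hypot(*(q[:,:2]-m[:2]).T)>36)&(q[:,0]>m[0])].mean(0)
    print(n,"off",(m-[*c[:2],66]).round(1),"heading err",(np.degrees(np.arctan2(a[1]-m[1],a[0]-m[0]))-c[2]).round(1))
E
```

```text
time_s: 29.1
ee_pos: [0.5843, -0.2935, 0.0574]
ee_rot: [-0.252, 3.13, -0.001]
ft_force: [0.0, -0.3, -3.8]
gripper_width: 0.0355
grasp_force: 61.7
time_s: 30.1
ee_pos: [0.5839, -0.2934, 0.1587]
ee_rot: [-0.252, 3.131, -0.001]
ft_force: [0.4, 0.1, 0.6]
gripper_width: 0.0855
grasp_force: 0.0
time_s: 31.1
ee_pos: [0.328, -0.3349, 0.2072]
ee_rot: [-0.252, 3.131, -0.001]
ft_force: [0.4, -0.0, -0.3]
gripper_width: 0.0853
grasp_force: 0.0
red off [-1.4 -2.   0. ] heading err 1.4
yellow off [-1.  -1.1  0. ] heading err 0.5
green off [ 0.9  0.3 -0.3] heading err -0.6
blue off [-2.1 -0.4 -0.1] heading err -0.8
```

View pics/end1.png

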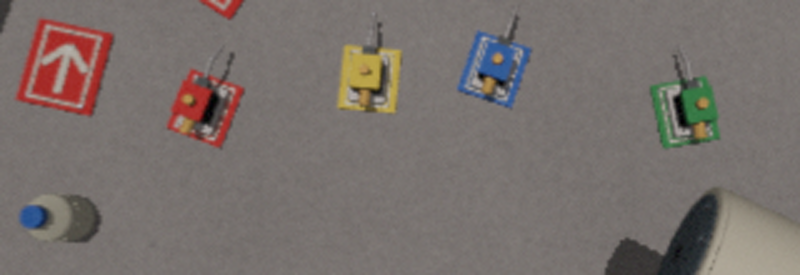

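The crop shows each positioner on its own pad: red (200,105), yellow (368,78), blue (495,68), green (690,108). All are level, within about 2.5 mm and 1.5° of their pads. The bottle at (60,218) has not moved.

```bash
python3 -c "
from station import bot
print(bot.finish_job())"
```

```text
the job is handed in; nothing more can be done
None
```

All four micropositioners are parked on the pads of their own colour, within about 2.5 mm and 1.5° by the last camera measurement, and the job was handed in at about 31 s; the hand-in returned no verdict, and I did not measure the carrier and bottle afterwards (the bottle looked unmoved; the carrier was out of the last crop).

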